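Take the filter canister off its bayonet mount

ROBOT

A 6-joint arm with a two-finger parallel gripper is mounted at the origin on the work surface. World frame = base frame: x ahead of the robot, y to its left, z up, the work surface at z = 0. Lengths are in m, angles in rad, forces in N, time in s.
With the tool pointing down it reaches from about 0.375 to 0.9 m from the base axis. Payload 3.1 kg.
Tool frame: the origin (TCP) lies on the centre line of the jaws, within the pads' length; the fingertips stand 25 mm ahead of it and the grasp point (between the pads) lies 6 mm ahead of it (robot.nose_length is the y of the fingertips in the tool frame, in m); y points along the fingers, z is the direction in which the jaws open and shut, and the axes are right-handed (so a half turn about y gives the same grasp; the last joint's range is limited). The gripper opens to 87 mm and grips with 3 to 60 N. Pads are 19 mm wide; open, the fingers measure 117 mm over their backs; the gripper's body (75 mm by 190 mm) begins 51 mm behind the grasp point.
Start: joints at [-1.411, 0.527, 1.433, -0, 1.181, -0.178], TCP at [0.208, -0.589, 0.248] pointing down, gripper open.
Joint ranges: [-3.08, 3.08], [-0.75, 2.2], [0.22, 2.44], [-1.43, 4.57], [0, 2.65], [-2.85, 2.85]. Speed limits (rad/s): [2.79, 2.79, 3.14, 3.14, 3.14, 3.14].

INTERFACE

Orientations are given as a unit quaternion [x, y, z, w].
In Python, from rig import robot, eyes, ticket gives the robot as it stands.
- The arm moves only by the tool play_rows, never from a script. Its argument "series" is a list of rows, each a list of 7 numbers: the opening, from 0 (shut) to 1 (fully open), then the shift along the tool's x, y, z scaled (see below), then the turn, a rotation vector about the tool's x, y, z scaled (see below). In form: [[claw, dx, dy, dz, ax, ay, az], ...]. A call has 1 to 12 rows; each row shifts and turns the commanded pose from where the row before left it, along the tool's axes as they then stand; what a row does not reach is not made up. The controller multiplies each number of a shift by 100 mm and each number of a turn by 180 degrees. A row lasts 1/12 s, in which the tool goes at most 41.7 mm and 7.16 degrees, less where a joint would pass 70% of its speed; a pose out of reach is approached as far as the arm can. A call with a number of a shift or a turn outside -1 to 1 is refused whole. A call with a gripper value outside its range is refused whole. The fingers move at their own pace and stop on an object; "grip_force" is the grip in N (left out, the last holds). Time passes only in rows, so rows that do not move let the fingers close. It gives the time, the measured TCP pose, the force and the opening at its end, in the units of the state.
- robot.get_obs(): the state, without advancing time (a new reading comes with each control period).
- eyes.camera(name): name is "side" or "top"; returns the picture (420x560x3 uint8, red, green, blue); there is no depth.
- eyes.camera_params(name): a dict with "K" (3x3 intrinsics, pixels), "rvec" (rotation vector, rad) and "tvec" (3), from world to camera coordinates, as OpenCV has them. Camera axes: x right, y down, z forward; pixel columns grow to the right and rows downward; lengths in m; the calibration is good to about 2 mm. A picture is of the moment at which its call begins. camera_params takes no time and is no camera call.
- ticket.hand_in(): hands the job in, once; it reports no verdict.
The state is a dict: "time": time; "q": joint angles; "joint_velocities": joint speeds; "joint_torque": joint torques, N m; "position": TCP position; "tool_rot": TCP orientation; "ft_force": force on the tool from outside, world axes, zero at the start; "moment": the same for the moment, N m; "grip_width": finger opening in m.
Only numpy, scipy, OpenCV 4.12 (cv2) and the standard library are available. Lean on these libraries where they do the work, as an engineer would, in place of code of your own. Each camera call takes 0.05 s, during which the arm holds its last target.

TASK

Take the blue filter canister off the grey compressor filter head: press the red release button all the way in (it stays in), turn the canister by its black wing grip anticlockwise, seen from above, about a quarter turn until you feel it come up against its stop, lift it straight off and stand it upright in the grey parts tray. Press, turn and set down gently, never forcing the mount or its stop, and leave everything else on the bench where it is.

Things in the scene. Friction and masses are not known exactly. Their poses are not given: they have to be found in the camera images.
- head: Grey filter head, fixed: block 130 mm (its x) by 175 mm (its y, -115 to +60), 60 mm high, carrying the collar and release. Origin: bench level, under the collar's axis; z up. It is marred by more than 35 N between canister and head (any direction), or more than 30 N from the robot on it or its button.
- mount (a point): Top centre of the aluminium bayonet collar (74 mm across, 18.5 mm high) on the head, on its axis; axes as the head, NOT the collar's clocking, which is unmeasured. Two inward lips hold the canister's lugs; gaps let them out; hard stops end the turn 56 to 88 degrees anticlockwise of locked. It lifts freely only from the stop to 6 degrees short: feel it (0.6 N m is safe).
- seat (a point): On the collar's axis, 64 mm above the bench: where the locked canister's underside sits, on a spring seal that pushes it up against the lips with about 7 N. So it turns with light friction (under 0.3 N m) and may rise up to 4 mm when free. The collar does not turn with the canister. A fixed post blocks clockwise turning.
- button_top (a point): Centre of the top of the red release button, an upright round cap 22 mm across beside the canister, at (10.5, -81.5) mm from the collar's axis in the head's x and y. The top is 113 mm above the bench when up, 101 mm when fully in. It moves straight down. The canister's wing rises 44 mm above the raised button.
- release (a joint): Travel of the red release button, m: 0 = up, its steel tongue blocks the canister's ear; 0.012 = fully in, at a hard stop, tongue below the ear. About 4 N of friction (a little more when quick), no return spring: it stays where it is left. Needs at least 10.5 mm.
- wing (a point): Centre of the black wing grip on the canister's flat top: upright bar 14 mm thick (its x), 56 mm long (its y), 36 mm high (18 up, 18 down). On the canister's axis, 75 mm above its underside, 139 mm above the bench while mounted. Locked, its axes match the head's within 2 degrees.
- canister: The loose blue canister, 60 mm across, 0.24 to 0.38 kg. Origin: centre of its underside; axes as the wing. Foot 36 mm across; two lugs 12 mm wide reach 30 mm out along its x and -x, 2 to 8 mm up. A steel ear reaches 46 mm out along -y, 18 to 28 mm up; the release's tongue blocks it. Raised 20 mm, it is out of the collar.
- tray: Grey plastic parts tray, fixed: 200 mm (its x) by 160 mm (its y), 22 mm high, walls 5 mm. Origin: centre of its underside; z up. A spare orange ring lies in it at about (66, 43) mm; around the tray's point (-30, 0) mm there is room for the canister.
- tray_in (a point): Centre of the tray's inner floor, 5 mm above the bench; axes as the tray.
- spare_ring: Bystander: orange ring 38 mm across, 6 mm high, in the tray; origin under its centre.
- screwdriver: Bystander: red screwdriver lying at the right of the work; origin on the bench under it.
- wrench: Bystander: steel wrench lying beyond the work; origin under it.
- oil_can: Bystander: green can 52 mm across, 150 mm high, beyond the work; origin under its centre.
- grease_jar: Bystander: jar with yellow cap, 56 mm across, 60 mm high, beyond the work; origin under its centre.
- tape_roll: Bystander: yellow roll 90 mm across, 24 mm high, at the left; origin under its centre.
- cup: Bystander: white cup 72 mm across, 80 mm high, at the right; origin under its centre.

How it is judged:
By the outcome, as a careful person would: the job done as asked, in the order asked, and still so for the second after the job is handed in, with the robot touching nothing.
It also fails if it takes over 72 s, if anything falls off the work surface, if the arm or the gripper's body presses on something with over 40 N, if the wrist force passes 120 N, or if a joint passes its speed limit or range.

## Working session

There is one attempt and no reset: what is moved stays moved. The work goes in short steps, Python scripts to look and compute and a tool call to move; the robot and the scene stay as the last step left them, time stands still between calls to the robot, and variables do not carry over. Pictures are saved under pics/ and viewed, and the job is handed in when it is done.

Besides the shell and the picture viewer there is one more tool, called after "Emit:" as name(argument=value, ...), one argument or row to a line, values as JSON. play_rows: Moves the arm, as the interface text tells. Its arguments: {"type":"object","properties":{"series":{"type":"array","items":{"type":"array","items":{"type":"number"}}},"grip_force":{"type":"number"}},"required":["series"]}

```bash
ls; mkdir -p pics
python3 - <<'E'
from rig import robot, eyes, ticket
import cv2
print(robot.get_obs(), robot.nose_length)
for n in("side","top"):
    im=eyes.camera(n); cv2.imwrite(f"pics/{n}0.png",im[:,:,::-1]); print(n,eyes.camera_params(n))
E
```

```text
pics
{'time': 0.0, 'q': array([-1.41049683e+00,  5.28473958e-01,  1.43389757e+00, -1.74099976e-05,
        1.18140828e+00, -1.78465990e-01]), 'joint_velocities': array([ 0.0001897 ,  0.00212882,  0.0002502 ,  0.00126185, -0.00149271,
       -0.00016064]), 'joint_torque': array([ 4.94746528e-04, -4.40039492e+01, -1.76596284e+01,  6.34386158e-02,
        5.83374419e-02, -1.70218541e-04]), 'position': array([ 0.20763473, -0.58877885,  0.24656831]), 'tool_rot': array([-0.11920069,  0.69775986, -0.69621328,  0.11920336]), 'ft_force': array([ 0.36361336, -0.94532413, -0.58308486]), 'moment': array([ 0.02325746, -0.01101557,  0.00800515]), 'grip_width': 0.08710626091682262} 0.025
side {'K': array([[515.66208448,   0.        , 271.30401766],
       [  0.        , 515.66208448, 210.95782884],
       [  0.        ,   0.        ,   1.        ]]), 'rvec': array([ 0.90892513, -2.31787869,  1.24073594]), 'tvec': array([0.39166799, 0.31063691, 1.30262259])}
top {'K': array([[403.5131155 ,   0.        , 271.69440885],
       [  0.        , 403.5131155 , 206.47921912],
       [  0.        ,   0.        ,   1.        ]]), 'rvec': array([ 2.15596053, -2.22017233,  0.05132753]), 'tvec': array([-0.00906462,  0.53700817,  1.25842077])}
```

View pics/side0.png

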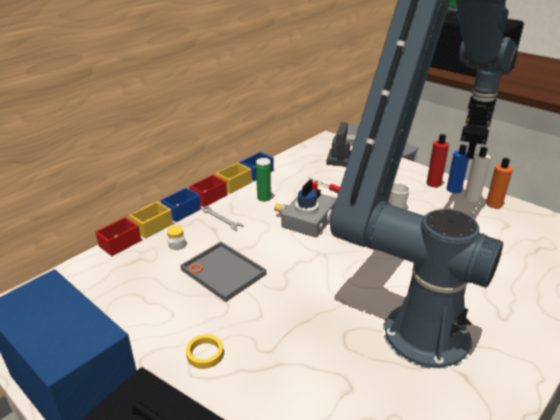

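View pics/top0.png

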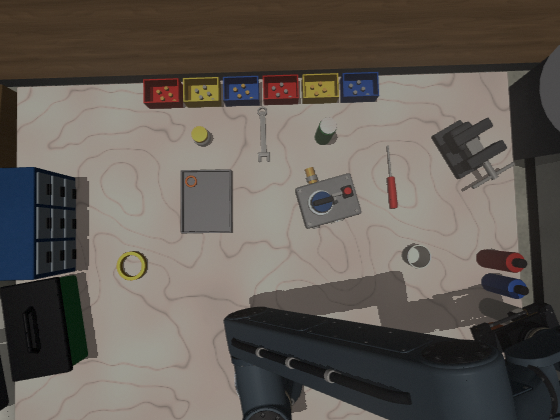

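The top view shows the head around (328,202), with the button at about (348,190), the wing at (322,202) and the tray around (206,201). I'll enlarge these areas.

Run:
```python
import cv2
t=cv2.imread("pics/top0.png"); s=cv2.imread("pics/side0.png")
c=t[160:240,285:375]; cv2.imwrite("pics/c1.png",cv2.resize(c,None,fx=7,fy=7,interpolation=cv2.INTER_CUBIC))
c=s[165:245,265:355]; cv2.imwrite("pics/c2.png",cv2.resize(c,None,fx=7,fy=7,interpolation=cv2.INTER_CUBIC))
c=t[160:240,170:250]; cv2.imwrite("pics/c3.png",cv2.resize(c,None,fx=7,fy=7,interpolation=cv2.INTER_CUBIC))
```

```text
(no output)
```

View pics/c1.png

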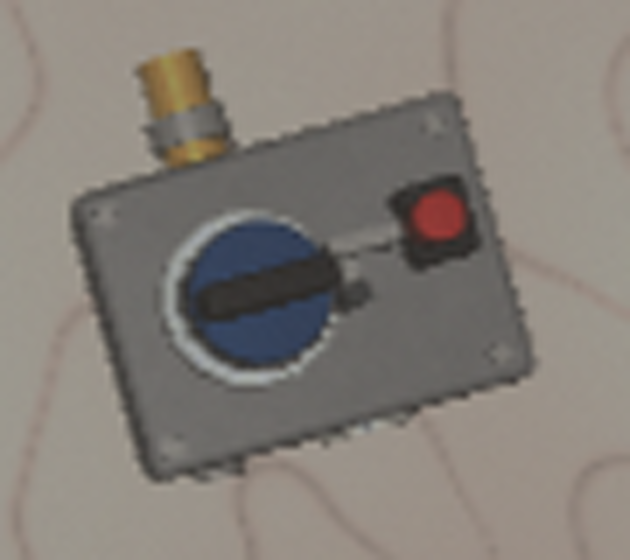

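View pics/c2.png

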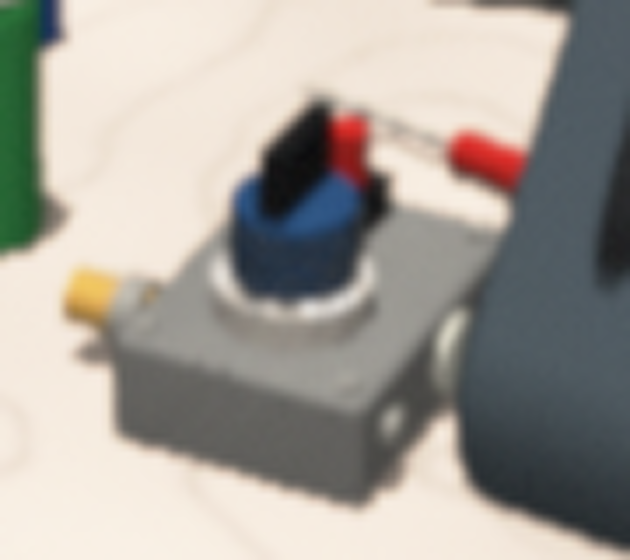

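View pics/c3.png

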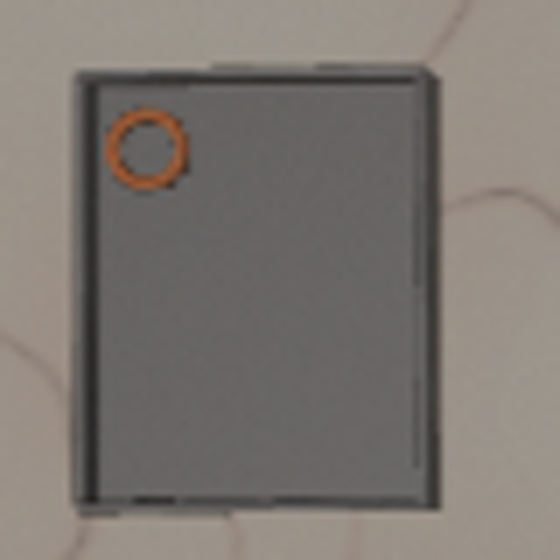

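```bash
cat > h.py <<'E'
import numpy as np, cv2
from rig import robot, eyes, ticket
from scipy.optimize import least_squares
from scipy.spatial.transform import Rotation as R
def proj(P,n):
    c=eyes.camera_params(n); p,_=cv2.projectPoints(np.atleast_2d(P).astype(float),c["rvec"],c["tvec"],c["K"],None); return p[:,0]
def ray(uv,z,n):
    c=eyes.camera_params(n); Rm=cv2.Rodrigues(c["rvec"])[0]; C=-Rm.T@c["tvec"]
    d=Rm.T@np.linalg.inv(c["K"])@np.array([uv[0],uv[1],1.]); return C+d*(z-C[2])/d[2]
def crop(px,o,f=7): return (np.array(px)+.5)/f-.5+np.array(o)
def W(p,L):
    x,y,a=p; L=np.atleast_2d(L); return np.c_[x+L[:,0]*np.cos(a)-L[:,1]*np.sin(a),y+L[:,0]*np.sin(a)+L[:,1]*np.cos(a),L[:,2]]
E
python3 - <<'E'
from h import *
L=np.array([[65,60,60],[65,-115,60],[-65,-115,60],[-65,60,60],[10.5,-81.5,113],[0,0,78.5],[0,28,157],[0,-28,157]])/1e3
px=crop([[75,198],[460,90],[535,375],[150,480],[441,215],[253,298],[201,306],[341,266]],(285,160))
S=np.array([[65,60,60],[-65,60,60],[-65,60,0],[65,60,0],[0,0,78.5]])/1e3
ps=crop([[116,345],[365,412],[362,502],[117,432],[293,276]],(265,165))
f=lambda p,w=(1,1):np.r_[w[0]*(proj(W(p,L),"top")-px).ravel(),w[1]*(proj(W(p,S),"side")-ps).ravel()]
for w in((1,1),(1,0),(0,1)):
    r=least_squares(f,[.58,-.13,.2],args=(w,)); print(w,r.x); print(f(r.x).reshape(-1,2).round(2).tolist())
print("btn top",ray(px[4],.113,"top"),"mount",ray(px[5],.0785,"top"),ray(ps[4],.0785,"side"))
a,b=ray(px[6],.157,"top"),ray(px[7],.157,"top");print(a,b,(a+b)/2,np.linalg.norm(a-b))
T=np.array([[100,80,22],[100,-80,22],[-100,-80,22],[-100,80,22]])/1e3
c=crop([[77,73],[436,70],[438,508],[78,513]],(170,160))
for u in c: print(ray(u,.022,"top"))
print("ring",ray(crop([148,149],(170,160)),.011,"top"))
E
```

```text
(1, 1) [ 0.54040537 -0.1716066   0.24695178]
[[-0.41, -0.01], [-0.28, -0.19], [1.15, 0.03], [0.7, 0.78], [0.03, 0.39], [-0.31, 0.4], [0.6, 0.14], [-0.18, 0.4], [-1.07, -2.0], [-0.04, -0.79], [-0.31, 1.8], [-1.18, 0.73], [0.02, -0.71]]
(1, 0) [ 0.54140119 -0.17107239  0.23573355]
[[-0.43, -0.6], [-0.12, -0.17], [0.85, 0.19], [0.22, 0.3], [-0.04, 0.35], [-0.5, 0.08], [0.37, -0.32], [-0.36, 0.16], [-1.48, -2.21], [-0.69, -0.78], [-0.94, 1.81], [-1.58, 0.52], [-0.33, -0.75]]
(0, 1) [ 0.53927469 -0.1719629   0.25964236]
[[-0.47, 0.67], [-0.54, -0.21], [1.41, -0.13], [1.16, 1.31], [0.02, 0.45], [-0.17, 0.77], [0.78, 0.66], [-0.08, 0.68], [-0.65, -1.73], [0.65, -0.77], [0.37, 1.82], [-0.76, 1.01], [0.35, -0.62]]
btn top [ 0.57166486 -0.2480272   0.113     ] mount [ 0.541583   -0.17256816  0.0785    ] [ 0.53771515 -0.16830865  0.0785    ]
[ 0.53399771 -0.14277988  0.157     ] [ 0.54837201 -0.19931033  0.157     ] [ 0.54118486 -0.17104511  0.157     ] 0.058329340276247726
[0.66013472 0.25978593 0.022     ]
[0.65653625 0.09749129 0.022     ]
[0.45935145 0.10123261 0.022     ]
[0.46179373 0.26258136 0.022     ]
ring [0.62604835 0.23057106 0.011     ]
```

```bash
cat >> h.py <<'E'
def plan(target,yawz=None,o=None):
    """target TCP world; yawz = desired world angle (deg) of tool z (mod 180). prints delta in tool frame units"""
    o=o or robot.get_obs(); M=R.from_quat(o["tool_rot"]).as_matrix()
    d=M.T@(np.array(target)-o["position"])
    print("pos",o["position"].round(4),"d/100mm",(d*10).round(3))
    print("tool z ang",np.degrees(np.arctan2(M[1,2],M[0,2])).round(2),"y axis",M[:,1].round(4))
    if yawz is not None:
        a=np.radians(yawz);z=np.array([np.cos(a),np.sin(a),0])
        for s in(1,-1):
            T=np.c_[np.cross([0,0,-1.],s*z),[0,0,-1.],s*z]
            print(s,"rotvec/180",(R.from_matrix(M.T@T).as_rotvec()/np.pi).round(4))
E
python3 - <<'E'
from h import *
plan([.571,-.248,.145],14)
print(R.from_quat(robot.get_obs()["tool_rot"]).as_matrix().round(3))
E
```

```text
pos [ 0.2076 -0.5888  0.2467] d/100mm [-4.56   1.022 -2.005]
tool z ang -70.59 y axis [-3.0e-04  1.9e-03 -1.0e+00]
1 rotvec/180 [ 4.000e-04 -4.699e-01 -5.000e-04]
-1 rotvec/180 [5.000e-04 5.301e-01 4.000e-04]
[[-0.943 -0.     0.332]
 [-0.332  0.002 -0.943]
 [-0.    -1.    -0.002]]
```

Emit:
play_rows(
  series=[
    [0, 0, 0, 0, 0, -0.0392, 0],
    [0, 0, 0, 0, 0, -0.0392, 0],
    [0, 0, 0, 0, 0, -0.0392, 0],
    [0, 0, 0, 0, 0, -0.0392, 0],
    [0, 0, 0, 0, 0, -0.0392, 0],
    [0, 0, 0, 0, 0, -0.0392, 0],
    [0, 0, 0, 0, 0, -0.0392, 0],
    [0, 0, 0, 0, 0, -0.0392, 0],
    [0, 0, 0, 0, 0, -0.0392, 0],
    [0, 0, 0, 0, 0, -0.0392, 0],
    [0, 0, 0, 0, 0, -0.0392, 0],
    [0, 0, 0, 0, 0, -0.0392, 0],
  ],
  grip_force=20,
)

```text
time: 1.1
position: [0.2077, -0.589, 0.247]
tool_rot: [-0.559, 0.434, -0.433, 0.559]
ft_force: [0.2, -0.7, -1.0]
grip_width: 0.0148
```

Emit:
play_rows(
  series=[
    [0, -0.1, 0, 0.18, 0, 0, 0],
    [0, -0.2, 0, 0.36, 0, 0, 0],
    [0, -0.2, 0, 0.36, 0, 0, 0],
    [0, -0.2, 0, 0.36, 0, 0, 0],
    [0, -0.2, 0, 0.36, 0, 0, 0],
    [0, -0.2, 0, 0.36, 0, 0, 0],
    [0, -0.2, 0, 0.36, 0, 0, 0],
    [0, -0.2, 0, 0.36, 0, 0, 0],
    [0, -0.2, 0, 0.36, 0, 0, 0],
    [0, -0.2, 0, 0.36, 0, 0, 0],
    [0, -0.2, 0, 0.36, 0, 0, 0],
    [0, -0.2, 0, 0.36, 0, 0, 0],
  ],
)

```text
time: 2.1
position: [0.5543, -0.2637, 0.2471]
tool_rot: [0.558, -0.435, 0.435, -0.557]
ft_force: [0.4, 0.1, 0.5]
grip_width: 0.0004
```

Run:
```python
from h import *
plan([.571,-.248,.150],14); o=robot.get_obs(); print(o["ft_force"],o["moment"],o["time"],o["grip_width"])
```

```text
pos [ 0.5543 -0.2637  0.2471] d/100mm [-0.111  0.971  0.201]
tool z ang 14.08 y axis [-9.e-04  5.e-04 -1.e+00]
1 rotvec/180 [ 0.0002  0.0005 -0.0002]
-1 rotvec/180 [-4.000e-04 -9.995e-01 -4.000e-04]
[0.39618835 0.10279558 0.48668252] [-0.02445751 -0.11602658 -0.01277442] 2.1 0.00035213760531633593
```

Emit:
play_rows(
  series=[
    [0, -0.11, 0, 0.2, 0, 0, 0],
    [0, 0, 0.25, 0, 0, 0, 0],
    [0, 0, 0.35, 0, 0, 0, 0],
    [0, 0, 0.3, 0, 0, 0, 0],
    [0, 0, 0.1, 0, 0, 0, 0],
    [0, 0, 0, 0, 0, 0, 0],
    [0, 0, 0, 0, 0, 0, 0],
  ],
)

```text
time: 2.68
position: [0.5702, -0.2503, 0.1476]
tool_rot: [0.557, -0.435, 0.435, -0.557]
ft_force: [0.4, -0.1, -0.1]
grip_width: 0.0004
```

Run:
```python
from h import *
plan([.571,-.248,.138],14); o=robot.get_obs(); print(o["ft_force"],o["time"])
for n,(x,y) in {"top":(285,150),"side":(265,135)}.items():
    im=eyes.camera(n)[y:y+100,x:x+120,::-1]; cv2.imwrite(f"pics/{n}1.png",cv2.resize(im,None,fx=6,fy=6,interpolation=cv2.INTER_CUBIC))
```

```text
pos [ 0.5702 -0.2503  0.1476] d/100mm [-0.02   0.096  0.014]
tool z ang 14.07 y axis [-4.e-04  3.e-04 -1.e+00]
1 rotvec/180 [ 0.0001  0.0004 -0.0001]
-1 rotvec/180 [-2.000e-04 -9.996e-01 -2.000e-04]
[ 0.44430386 -0.07168887 -0.11281583] 2.6833
```

View pics/side1.png

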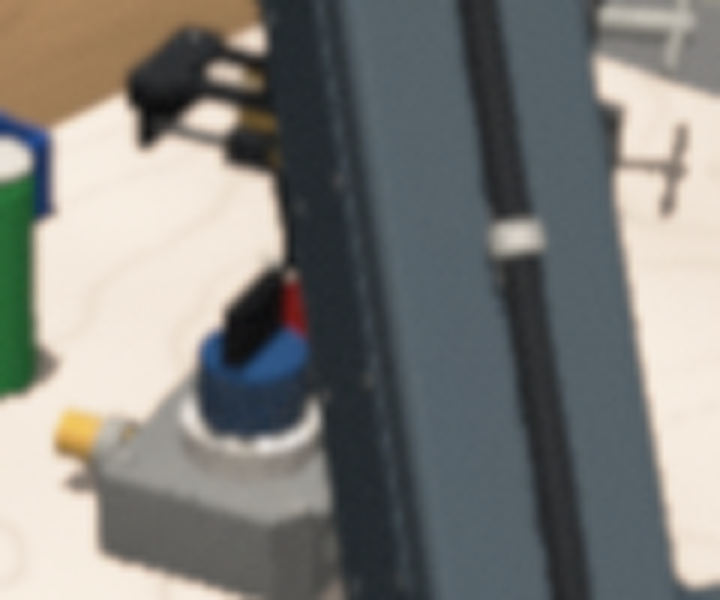

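View pics/top1.png

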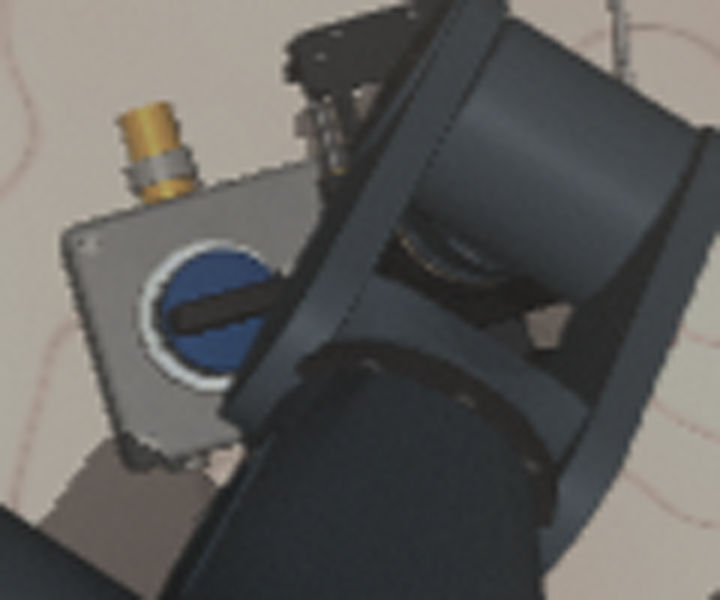

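The arm hides the button in both views, but the measured position is good to 2 mm against an 11 mm cap radius. I'll press slowly and watch the force.

Emit:
play_rows(
  series=[
    [0, -0.02, 0.03, 0.01, 0, 0, 0],
    [0, 0, 0.03, 0, 0, 0, 0],
    [0, 0, 0.02, 0, 0, 0, 0],
    [0, 0, 0.01, 0, 0, 0, 0],
    [0, 0, 0.01, 0, 0, 0, 0],
    [0, 0, 0.01, 0, 0, 0, 0],
    [0, 0, 0.01, 0, 0, 0, 0],
    [0, 0, 0, 0, 0, 0, 0],
  ],
)

```text
time: 3.45
position: [0.5706, -0.2479, 0.1358]
tool_rot: [-0.558, 0.435, -0.435, 0.558]
ft_force: [-1.5, -0.7, 2.9]
grip_width: 0.0005
```

Emit:
play_rows(
  series=[
    [0, 0, 0.01, 0, 0, 0, 0],
    [0, 0, 0.01, 0, 0, 0, 0],
    [0, 0, 0.01, 0, 0, 0, 0],
    [0, 0, 0.01, 0, 0, 0, 0],
    [0, 0, 0.01, 0, 0, 0, 0],
    [0, 0, 0.01, 0, 0, 0, 0],
    [0, 0, 0, 0, 0, 0, 0],
  ],
)

```text
time: 4.03
position: [0.5706, -0.2479, 0.1293]
tool_rot: [-0.557, 0.435, -0.435, 0.558]
ft_force: [-0.2, 0.2, 2.9]
grip_width: 0.0003
```

Emit:
play_rows(
  series=[
    [0, 0, 0.01, 0, 0, 0, 0],
    [0, 0, 0.01, 0, 0, 0, 0],
    [0, 0, 0, 0, 0, 0, 0],
  ],
)

```text
time: 4.28
position: [0.5706, -0.2479, 0.1273]
tool_rot: [-0.558, 0.435, -0.435, 0.558]
ft_force: [-0.2, -0.3, 2.2]
grip_width: 0.0005
```

Emit:
play_rows(
  series=[
    [0, 0, 0.005, 0, 0, 0, 0],
    [0, 0, 0.005, 0, 0, 0, 0],
    [0, 0, 0, 0, 0, 0, 0],
  ],
)

```text
time: 4.53
position: [0.5706, -0.2479, 0.1265]
tool_rot: [-0.558, 0.435, -0.435, 0.558]
ft_force: [-0.1, 0.1, 3.8]
grip_width: 0.0004
```

Emit:
play_rows(
  series=[
    [0, 0, 0.003, 0, 0, 0, 0],
    [0, 0, 0, 0, 0, 0, 0],
  ],
)

```text
time: 4.7
position: [0.5706, -0.2479, 0.1264]
tool_rot: [0.558, -0.435, 0.435, -0.558]
ft_force: [-1.1, 0.4, 3.5]
grip_width: 0.0004
```

Emit:
play_rows(
  series=[
    [0, 0, 0.003, 0, 0, 0, 0],
    [0, 0, 0, 0, 0, 0, 0],
  ],
)

```text
time: 4.87
position: [0.5706, -0.2479, 0.1263]
tool_rot: [0.558, -0.435, 0.435, -0.558]
ft_force: [-1.5, 0.9, 5.6]
grip_width: 0.0003
```

Emit:
play_rows(
  series=[
    [0, 0, 0.004, 0, 0, 0, 0],
    [0, 0, 0, 0, 0, 0, 0],
  ],
)

```text
time: 5.03
position: [0.5706, -0.248, 0.1262]
tool_rot: [0.558, -0.435, 0.435, -0.558]
ft_force: [-1.4, 0.1, 6.7]
grip_width: 0.0008
```

Emit:
play_rows(
  series=[
    [0, 0, 0.004, 0, 0, 0, 0],
    [0, 0, 0, 0, 0, 0, 0],
  ],
)

```text
time: 5.2
position: [0.5706, -0.248, 0.1262]
tool_rot: [0.558, -0.435, 0.435, -0.558]
ft_force: [-1.5, 1.3, 9.1]
grip_width: 0.0004
```

The stop is confirmed: 11.8 mm of travel, the position no longer changes, and the force climbs to 9 N. Next I'll retract and move above the wing.

Emit:
play_rows(
  series=[
    [0, 0, -0.1, 0, 0, 0, 0],
    [0, 0, -0.3, 0, 0, 0, 0],
    [0, 0, -0.35, 0, 0, 0, 0],
    [0.6, -0.2, 0, -0.02, 0, 0, 0],
    [0.6, -0.3, 0, -0.04, 0, 0, 0],
    [0.6, -0.3, 0, -0.04, 0, 0, 0],
    [0.6, 0, 0, 0, 0, 0, 0],
    [0.6, 0, 0, 0, 0, 0, 0],
    [0.6, 0, 0, 0, 0, 0, 0],
  ],
)

```text
time: 5.95
position: [0.542, -0.173, 0.2003]
tool_rot: [-0.558, 0.434, -0.435, 0.558]
ft_force: [-0.4, 0.2, 0.0]
grip_width: 0.0326
```

Run:
```python
from h import *
plan([.541,-.1712,.148],14); o=robot.get_obs(); print(o["ft_force"],o["moment"],o["grip_width"])
for n,(x,y) in {"top":(285,150),"side":(265,135)}.items():
    im=eyes.camera(n)[y:y+100,x:x+120,::-1]; cv2.imwrite(f"pics/{n}2.png",cv2.resize(im,None,fx=6,fy=6,interpolation=cv2.INTER_CUBIC))
```

```text
pos [ 0.542  -0.173   0.2003] d/100mm [-0.021  0.523 -0.006]
tool z ang 14.12 y axis [ 1.1e-03 -9.0e-04 -1.0e+00]
1 rotvec/180 [-0.0003  0.0006  0.0004]
-1 rotvec/180 [ 6.000e-04 -9.994e-01  4.000e-04]
[-0.42044246  0.19746487  0.00073719] [-0.02249846 -0.11071493 -0.0847261 ] 0.03261388961346672
```

View pics/side2.png

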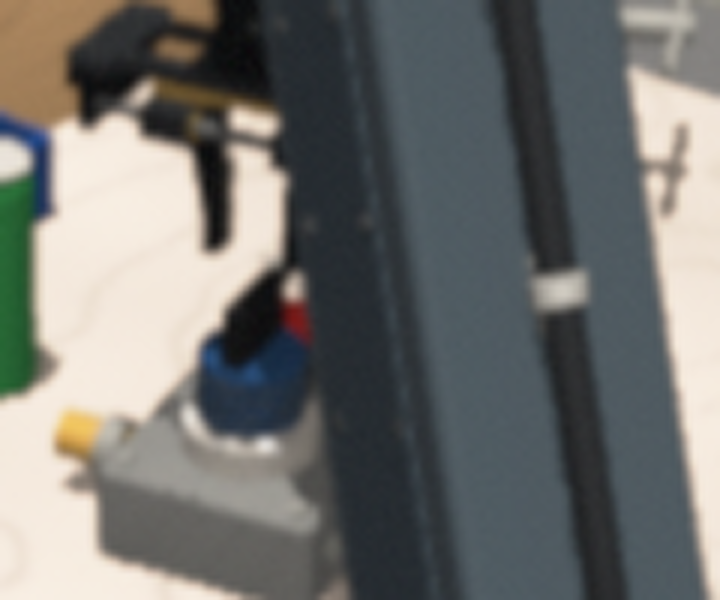

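View pics/top2.png

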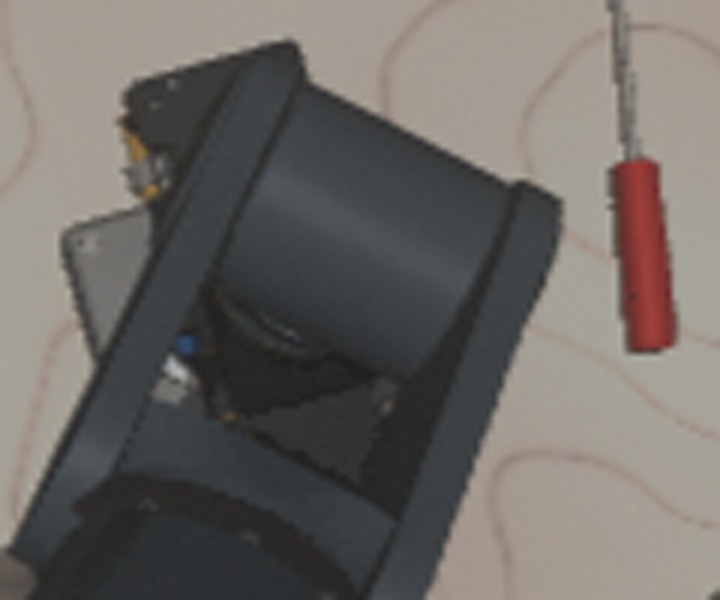

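Emit:
play_rows(
  series=[
    [0.6, -0.02, 0.15, -0.005, 0, 0, 0],
    [0.6, 0, 0.15, 0, 0, 0, 0],
    [0.6, 0, 0.1, 0, 0, 0, 0],
    [0.6, 0, 0.08, 0, 0, 0, 0],
    [0.6, 0, 0.04, 0, 0, 0, 0],
    [0.6, 0, 0, 0, 0, 0, 0],
    [0.6, 0, 0, 0, 0, 0, 0],
  ],
)

```text
time: 6.63
position: [0.5407, -0.1712, 0.1482]
tool_rot: [-0.557, 0.435, -0.435, 0.557]
ft_force: [-0.6, 0.9, 1.4]
grip_width: 0.0524
```

Emit:
play_rows(
  series=[
    [0.3, 0, 0, 0, 0, 0, 0],
    [0.3, 0, 0, 0, 0, 0, 0],
    [0.3, 0, 0, 0, 0, 0, 0],
    [0.2, 0, 0, 0, 0, 0, 0],
    [0.2, 0, 0, 0, 0, 0, 0],
    [0.1, 0, 0, 0, 0, 0, 0],
    [0, 0, 0, 0, 0, 0, 0],
    [0, 0, 0, 0, 0, 0, 0],
    [0, 0, 0, 0, 0, 0, 0],
    [0, 0, 0, 0, 0, 0, 0],
  ],
  grip_force=6,
)

```text
time: 7.47
position: [0.5407, -0.1709, 0.1483]
tool_rot: [-0.557, 0.435, -0.435, 0.558]
ft_force: [1.3, -0.2, 0.5]
grip_width: 0.0138
```

Run:
```python
from h import *
plan([.541,-.1712,.148],14); o=robot.get_obs(); print(o["ft_force"],o["moment"],o["grip_width"],o["time"])
```

```text
pos [ 0.5407 -0.1709  0.1483] d/100mm [0.003 0.003 0.002]
tool z ang 14.07 y axis [ 7.e-04 -1.e-04 -1.e+00]
1 rotvec/180 [-0.0002  0.0004  0.0001]
-1 rotvec/180 [ 1.000e-04 -9.996e-01  3.000e-04]
[ 1.32034045 -0.23705974  0.45700836] [ 0.06884371 -0.23790582 -0.06879945] 0.013840519630653273 7.4667
```

Emit:
play_rows(
  series=[
    [0, 0, 0, 0, 0, 0, 0],
    [0, 0, 0, 0, 0, 0, 0],
    [0, 0, 0, 0, 0, 0, 0],
    [0, 0, 0, 0, 0, 0, 0],
  ],
  grip_force=45,
)

```text
time: 7.8
position: [0.5407, -0.1709, 0.1482]
tool_rot: [-0.557, 0.435, -0.435, 0.558]
ft_force: [1.8, 1.1, 0.1]
grip_width: 0.0137
```

```bash
cat > st.py <<'E'
from h import *
o=robot.get_obs(); M=R.from_quat(o["tool_rot"]).as_matrix()
print("ang",np.degrees(np.arctan2(M[1,2],M[0,2])).round(2),"pos",o["position"].round(4),"F",o["ft_force"].round(2),"Ftool",(M.T@o["ft_force"]).round(2),"m",o["moment"].round(3),"w",round(o["grip_width"],4),"t",o["time"],"yax",M[:,1].round(4),"q5",o["q"][5].round(3))
E
python3 st.py
```

```text
ang 14.08 pos [ 0.5407 -0.1709  0.1482] F [1.84 1.07 0.1 ] Ftool [-0.59 -0.1   2.04] m [ 0.134 -0.318 -0.072] w 0.0137 t 7.8 yax [ 6.e-04 -1.e-04 -1.e+00] q5 -0.749
```

Emit:
play_rows(
  series=[
    [0, 0, 0, 0, 0, -0.011, 0],
    [0, 0, 0, 0, 0, -0.011, 0],
    [0, 0, 0, 0, 0, 0, 0],
  ],
)

```text
time: 8.05
position: [0.5406, -0.1712, 0.1483]
tool_rot: [0.572, -0.415, 0.415, -0.572]
ft_force: [1.9, 0.3, -0.1]
grip_width: 0.0137
```

```bash
python3 st.py
```

```text
ang 18.08 pos [ 0.5406 -0.1712  0.1483] F [ 1.88  0.32 -0.06] Ftool [0.28 0.06 1.88] m [-0.043 -0.308  0.05 ] w 0.0137 t 8.05 yax [ 5.e-04 -6.e-04 -1.e+00] q5 -0.819
```

Emit:
play_rows(
  series=[
    [0, 0, 0, 0, 0, -0.011, 0],
    [0, 0, 0, 0, 0, -0.011, 0],
    [0, 0, 0, 0, 0, -0.011, 0],
    [0, 0, 0, 0, 0, -0.011, 0],
  ],
)

```text
time: 8.38
position: [0.5405, -0.1714, 0.1483]
tool_rot: [0.6, -0.374, 0.375, -0.599]
ft_force: [-0.1, -0.4, 1.6]
grip_width: 0.0137
```

```bash
python3 st.py
```

```text
ang 26.02 pos [ 0.5405 -0.1714  0.1483] F [-0.11 -0.44  1.58] Ftool [ 0.35 -1.58 -0.29] m [-0.172 -0.24  -0.027] w 0.0137 t 8.3833 yax [ 2.e-04 -9.e-04 -1.e+00] q5 -0.957
```

Emit:
play_rows(
  series=[
    [0, 0, 0, 0, 0, -0.011, 0],
    [0, 0, 0, 0, 0, -0.011, 0],
    [0, 0, 0, 0, 0, -0.011, 0],
    [0, 0, 0, 0, 0, -0.011, 0],
    [0, 0, 0, 0, 0, -0.011, 0],
  ],
)

```text
time: 8.8
position: [0.5403, -0.1713, 0.1483]
tool_rot: [0.63, -0.321, 0.322, -0.63]
ft_force: [0.3, 0.1, 0.9]
grip_width: 0.0135
```

```bash
python3 st.py
```

```text
ang 35.91 pos [ 0.5403 -0.1713  0.1483] F [0.27 0.1  0.88] Ftool [ 0.08 -0.88  0.27] m [-0.123 -0.181 -0.013] w 0.0135 t 8.8 yax [-1.e-04 -6.e-04 -1.e+00] q5 -1.13
```

Emit:
play_rows(
  series=[
    [0, 0, 0, 0, 0, -0.011, 0],
    [0, 0, 0, 0, 0, -0.011, 0],
    [0, 0, 0, 0, 0, -0.011, 0],
    [0, 0, 0, 0, 0, -0.011, 0],
    [0, 0, 0, 0, 0, -0.011, 0],
    [0, 0, 0, 0, 0, -0.011, 0],
    [0, 0, 0, 0, 0, -0.011, 0],
  ],
)

```text
time: 9.38
position: [0.5401, -0.1712, 0.1483]
tool_rot: [0.664, -0.243, 0.243, -0.664]
ft_force: [-0.1, -1.4, 1.8]
grip_width: 0.0139
```

```bash
python3 st.py
```

```text
ang 49.77 pos [ 0.5401 -0.1712  0.1483] F [-0.1  -1.4   1.84] Ftool [ 0.83 -1.84 -1.14] m [-0.048 -0.119 -0.049] w 0.0139 t 9.3833 yax [-5.e-04 -4.e-04 -1.e+00] q5 -1.372
```

Emit:
play_rows(
  series=[
    [0, 0, 0, 0, 0, -0.011, 0],
    [0, 0, 0, 0, 0, -0.011, 0],
    [0, 0, 0, 0, 0, -0.011, 0],
    [0, 0, 0, 0, 0, -0.011, 0],
    [0, 0, 0, 0, 0, -0.011, 0],
  ],
)

```text
time: 9.8
position: [0.5401, -0.1711, 0.1483]
tool_rot: [0.683, -0.185, 0.185, -0.682]
ft_force: [0.1, -0.3, 1.2]
grip_width: 0.0135
```

```bash
python3 st.py
```

```text
ang 59.67 pos [ 0.5401 -0.1711  0.1483] F [ 0.06 -0.32  1.24] Ftool [ 0.21 -1.24 -0.25] m [ 0.005 -0.203 -0.08 ] w 0.0135 t 9.8 yax [-6.e-04 -4.e-04 -1.e+00] q5 -1.545
```

Emit:
play_rows(
  series=[
    [0, 0, 0, 0, 0, -0.01, 0],
    [0, 0, 0, 0, 0, -0.01, 0],
    [0, 0, 0, 0, 0, -0.01, 0],
    [0, 0, 0, 0, 0, -0.01, 0],
  ],
)

```text
time: 10.13
position: [0.5401, -0.1711, 0.1483]
tool_rot: [0.693, -0.142, 0.142, -0.693]
ft_force: [0.1, 0.3, 2.0]
grip_width: 0.0138
```

```bash
python3 st.py
python3 - <<'E'
from h import *
x,y=265,135
im=eyes.camera("side")[y:y+100,x:x+120,::-1]; cv2.imwrite(f"pics/side3.png",cv2.resize(im,None,fx=6,fy=6,interpolation=cv2.INTER_CUBIC))
E
```

```text
ang 66.87 pos [ 0.5401 -0.1711  0.1483] F [0.11 0.34 2.01] Ftool [-0.03 -2.01  0.35] m [-0.016 -0.144 -0.083] w 0.0138 t 10.1333 yax [-6.e-04 -3.e-04 -1.e+00] q5 -1.67
```

View pics/side3.png

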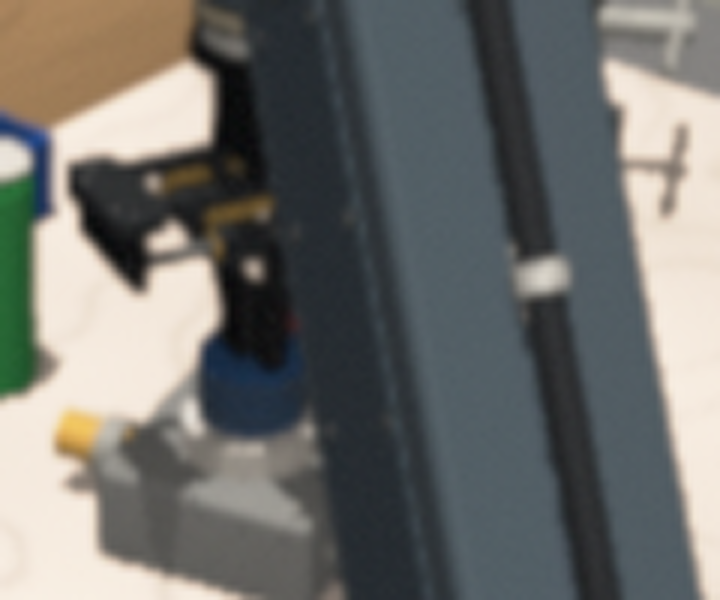

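Emit:
play_rows(
  series=[
    [0, 0, 0, 0, 0, -0.005, 0],
    [0, 0, 0, 0, 0, -0.005, 0],
    [0, 0, 0, 0, 0, -0.005, 0],
  ],
)

```text
time: 10.43
position: [0.5402, -0.1711, 0.1483]
tool_rot: [0.696, -0.125, 0.125, -0.696]
ft_force: [-0.9, 0.1, 3.0]
grip_width: 0.0139
```

```bash
python3 st.py
```

```text
ang 69.58 pos [ 0.5402 -0.1711  0.1483] F [-0.9   0.14  2.96] Ftool [-0.9  -2.96 -0.18] m [-0.099  0.03  -0.073] w 0.0139 t 10.4333 yax [-5.e-04 -3.e-04 -1.e+00] q5 -1.718
```

Emit:
play_rows(
  series=[
    [0, 0, 0, 0, 0, -0.005, 0],
    [0, 0, 0, 0, 0, -0.005, 0],
    [0, 0, 0, 0, 0, -0.005, 0],
  ],
)

```text
time: 10.68
position: [0.5403, -0.171, 0.1482]
tool_rot: [0.699, -0.109, 0.109, -0.699]
ft_force: [-1.3, -0.4, 3.3]
grip_width: 0.0137
```

```bash
python3 st.py
```

```text
ang 72.31 pos [ 0.5403 -0.171   0.1482] F [-1.25 -0.41  3.34] Ftool [-1.07 -3.34 -0.77] m [-0.085  0.033 -0.026] w 0.0137 t 10.6833 yax [-3.e-04 -1.e-04 -1.e+00] q5 -1.765
```

Emit:
play_rows(
  series=[
    [0, 0, 0, 0, 0, -0.005, 0],
    [0, 0, 0, 0, 0, -0.005, 0],
    [0, 0, 0, 0, 0, -0.005, 0],
  ],
)

```text
time: 10.93
position: [0.5404, -0.1709, 0.1482]
tool_rot: [0.701, -0.092, 0.092, -0.701]
ft_force: [-0.7, -0.4, 3.6]
grip_width: 0.0136
```

```bash
python3 st.py
```

```text
ang 75.02 pos [ 0.5404 -0.1709  0.1482] F [-0.7  -0.41  3.57] Ftool [-0.57 -3.57 -0.58] m [-0.032  0.084  0.029] w 0.0136 t 10.9333 yax [ 0.e+00 -1.e-04 -1.e+00] q5 -1.813
```

Emit:
play_rows(
  series=[
    [0, 0, 0, 0, 0, -0.005, 0],
    [0, 0, 0, 0, 0, -0.005, 0],
    [0, 0, 0, 0, 0, -0.005, 0],
  ],
)

```text
time: 11.18
position: [0.5405, -0.1709, 0.1482]
tool_rot: [-0.703, 0.076, -0.076, 0.703]
ft_force: [-0.5, -0.3, 3.8]
grip_width: 0.0136
```

```bash
python3 st.py
```

```text
ang 77.71 pos [ 0.5405 -0.1709  0.1482] F [-0.53 -0.34  3.84] Ftool [-0.44 -3.84 -0.45] m [-0.058 -0.001 -0.043] w 0.0136 t 11.1833 yax [ 2.e-04  0.e+00 -1.e+00] q5 -1.86
```

Emit:
play_rows(
  series=[
    [0, 0, 0, 0, 0, -0.005, 0],
    [0, 0, 0, 0, 0, -0.005, 0],
    [0, 0, 0, 0, 0, -0.005, 0],
  ],
)

```text
time: 11.43
position: [0.5405, -0.1709, 0.1482]
tool_rot: [-0.705, 0.059, -0.059, 0.705]
ft_force: [-0.3, 0.3, 3.9]
grip_width: 0.0136
```

```bash
python3 st.py
```

```text
ang 80.41 pos [ 0.5405 -0.1709  0.1482] F [-0.26  0.26  3.93] Ftool [-0.29 -3.93  0.21] m [ 0.02  -0.063 -0.101] w 0.0136 t 11.4333 yax [ 4.e-04  0.e+00 -1.e+00] q5 -1.907
```

Emit:
play_rows(
  series=[
    [0, 0, 0, 0, 0, -0.005, 0],
    [0, 0, 0, 0, 0, -0.005, 0],
    [0, 0, 0, 0, 0, -0.005, 0],
  ],
)

```text
time: 11.68
position: [0.5405, -0.1709, 0.1482]
tool_rot: [-0.706, 0.042, -0.043, 0.706]
ft_force: [-0.9, 0.5, 3.4]
grip_width: 0.0138
```

```bash
python3 st.py
```

```text
ang 83.11 pos [ 0.5405 -0.1709  0.1482] F [-0.9   0.5   3.37] Ftool [-0.95 -3.37  0.39] m [ 0.048 -0.129 -0.016] w 0.0138 t 11.6833 yax [ 3.e-04  0.e+00 -1.e+00] q5 -1.954
```

Emit:
play_rows(
  series=[
    [0, 0, 0, 0, 0, -0.005, 0],
    [0, 0, 0, 0, 0, -0.005, 0],
    [0, 0, 0, 0, 0, -0.005, 0],
  ],
)

```text
time: 11.93
position: [0.5405, -0.1709, 0.1482]
tool_rot: [-0.707, 0.026, -0.026, 0.707]
ft_force: [-0.3, -1.0, 4.4]
grip_width: 0.0138
```

```bash
python3 st.py
```

```text
ang 85.81 pos [ 0.5405 -0.1709  0.1482] F [-0.3  -0.97  4.44] Ftool [-0.23 -4.44 -0.99] m [ 0.108 -0.162 -0.017] w 0.0138 t 11.9333 yax [ 3.e-04  0.e+00 -1.e+00] q5 -2.001
```

Emit:
play_rows(
  series=[
    [0, 0, 0, 0, 0, -0.005, 0],
    [0, 0, 0, 0, 0, -0.005, 0],
  ],
)

```text
time: 12.1
position: [0.5405, -0.1709, 0.1482]
tool_rot: [-0.707, 0.015, -0.015, 0.707]
ft_force: [-0.6, -0.3, 3.9]
grip_width: 0.0138
```

```bash
python3 st.py
```

```text
ang 87.61 pos [ 0.5405 -0.1709  0.1482] F [-0.59 -0.32  3.92] Ftool [-0.58 -3.92 -0.34] m [ 0.075 -0.246  0.012] w 0.0138 t 12.1 yax [ 3.e-04 -0.e+00 -1.e+00] q5 -2.033
```

Emit:
play_rows(
  series=[
    [0, 0, 0, 0, 0, -0.005, 0],
    [0, 0, 0, 0, 0, -0.005, 0],
  ],
)

```text
time: 12.27
position: [0.5405, -0.1709, 0.1482]
tool_rot: [0.707, -0.004, 0.004, -0.707]
ft_force: [0.2, -0.6, 3.9]
grip_width: 0.0136
```

```bash
python3 st.py
```

```text
ang 89.41 pos [ 0.5405 -0.1709  0.1482] F [ 0.2  -0.56  3.91] Ftool [ 0.21 -3.91 -0.56] m [ 0.041 -0.193 -0.1  ] w 0.0136 t 12.2667 yax [ 2.e-04 -0.e+00 -1.e+00] q5 -2.064
```

Emit:
play_rows(
  series=[
    [0, 0, 0, 0, 0, -0.005, 0],
    [0, 0, 0, 0, 0, -0.005, 0],
  ],
)

```text
time: 12.43
position: [0.5405, -0.1709, 0.1482]
tool_rot: [-0.707, -0.007, 0.007, 0.707]
ft_force: [0.2, 0.5, 4.2]
grip_width: 0.0141
```

```bash
python3 st.py
```

```text
ang 91.2 pos [ 0.5405 -0.1709  0.1482] F [0.17 0.5  4.22] Ftool [ 0.18 -4.22  0.5 ] m [ 0.108 -0.258 -0.103] w 0.0141 t 12.4333 yax [ 2.e-04  0.e+00 -1.e+00] q5 -2.095
```

Emit:
play_rows(
  series=[
    [0, 0, 0, 0, 0, -0.005, 0],
    [0, 0, 0, 0, 0, -0.005, 0],
  ],
)

```text
time: 12.6
position: [0.5406, -0.1709, 0.1482]
tool_rot: [-0.707, -0.018, 0.018, 0.707]
ft_force: [0.0, 0.2, 4.7]
grip_width: 0.0137
```

```bash
python3 st.py
```

```text
ang 92.88 pos [ 0.5406 -0.1709  0.1482] F [0.01 0.19 4.71] Ftool [ 0.03 -4.71  0.19] m [ 0.02  -0.221 -0.708] w 0.0137 t 12.6 yax [ 6.e-04  5.e-04 -1.e+00] q5 -2.125
```

The stop shows at about 92°, with the moment stepping to −0.7 N m. I'll back off about 1.5°, which stays inside the 6° lift window.

Emit:
play_rows(
  series=[
    [0, 0, 0, 0, 0, 0.008, 0],
    [0, 0, 0, 0, 0, 0.004, 0],
    [0, 0, 0, 0, 0, 0, 0],
  ],
)

```text
time: 12.85
position: [0.5405, -0.1709, 0.1482]
tool_rot: [0.707, 0.005, -0.005, -0.707]
ft_force: [0.7, 1.0, 3.0]
grip_width: 0.0132
```

```bash
python3 st.py
```

```text
ang 90.83 pos [ 0.5405 -0.1709  0.1482] F [0.71 1.03 2.96] Ftool [ 0.72 -2.96  1.02] m [ 0.15  -0.275  0.022] w 0.0132 t 12.85 yax [ 2.e-04 -2.e-04 -1.e+00] q5 -2.088
```

Emit:
play_rows(
  series=[
    [0, 0, -0.01, 0, 0, 0, 0],
    [0, 0, -0.01, 0, 0, 0, 0],
    [0, 0, -0.01, 0, 0, 0, 0],
    [0, 0, 0, 0, 0, 0, 0],
  ],
)

```text
time: 13.18
position: [0.5405, -0.1709, 0.1513]
tool_rot: [0.707, 0.005, -0.005, -0.707]
ft_force: [1.1, -0.2, 3.3]
grip_width: 0.0137
```

```bash
python3 st.py
```

```text
ang 90.79 pos [ 0.5405 -0.1709  0.1513] F [ 1.1  -0.15  3.3 ] Ftool [ 1.1  -3.3  -0.17] m [ 0.124 -0.398  0.036] w 0.0137 t 13.1833 yax [ 3.e-04 -2.e-04 -1.e+00] q5 -2.088
```

Emit:
play_rows(
  series=[
    [0, 0, -0.01, 0, 0, 0, 0],
    [0, 0, -0.01, 0, 0, 0, 0],
    [0, 0, 0, 0, 0, 0, 0],
  ],
)

```text
time: 13.43
position: [0.5403, -0.1708, 0.1526]
tool_rot: [-0.707, -0.005, 0.005, 0.707]
ft_force: [1.5, 0.4, -1.6]
grip_width: 0.0138
```

```bash
python3 st.py
```

```text
ang 90.76 pos [ 0.5403 -0.1708  0.1526] F [ 1.54  0.44 -1.58] Ftool [1.55 1.58 0.42] m [-0.005 -0.554 -0.019] w 0.0138 t 13.4333 yax [-4.e-04  3.e-04 -1.e+00] q5 -2.088
```

Emit:
play_rows(
  series=[
    [0, 0, -0.005, 0, 0, 0, 0],
    [0, 0, -0.005, 0, 0, 0, 0],
    [0, 0, 0, 0, 0, 0, 0],
    [0, 0, 0, 0, 0, 0, 0],
  ],
)

```text
time: 13.77
position: [0.5401, -0.1707, 0.1537]
tool_rot: [-0.707, -0.004, 0.005, 0.707]
ft_force: [1.7, 0.5, -4.5]
grip_width: 0.0136
```

```bash
python3 st.py
```

```text
ang 90.76 pos [ 0.5401 -0.1707  0.1537] F [ 1.7   0.48 -4.53] Ftool [1.71 4.53 0.46] m [ 0.094 -0.625 -0.057] w 0.0136 t 13.7667 yax [-9.e-04  6.e-04 -1.e+00] q5 -2.088
```

Emit:
play_rows(
  series=[
    [0, 0, -0.005, 0, 0, 0, 0],
    [0, 0, -0.005, 0, 0, 0, 0],
    [0, 0, 0, 0, 0, 0, 0],
    [0, 0, 0, 0, 0, 0, 0],
  ],
)

```text
time: 14.1
position: [0.5397, -0.1707, 0.1551]
tool_rot: [-0.707, -0.004, 0.005, 0.707]
ft_force: [-0.0, -0.4, -2.2]
grip_width: 0.0135
```

```bash
python3 st.py
python3 - <<'E'
from h import *
x,y=265,135
im=eyes.camera("side")[y:y+100,x:x+120,::-1]; cv2.imwrite(f"pics/side4.png",cv2.resize(im,None,fx=6,fy=6,interpolation=cv2.INTER_CUBIC))
E
```

```text
ang 90.78 pos [ 0.5397 -0.1707  0.1551] F [-0.01 -0.4  -2.22] Ftool [-0.01  2.22 -0.4 ] m [ 0.107 -0.127 -0.021] w 0.0135 t 14.1 yax [-1.6e-03  5.0e-04 -1.0e+00] q5 -2.088
```

View pics/side4.png

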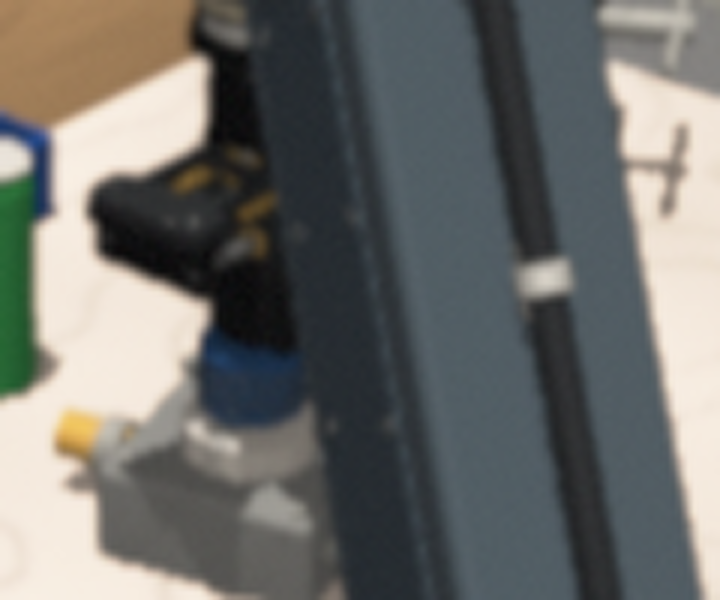

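The canister is rising and the load is now just its weight, so I'll keep lifting.

Emit:
play_rows(
  series=[
    [0, 0, -0.01, 0, 0, 0, 0],
    [0, 0, -0.01, 0, 0, 0, 0],
    [0, 0, -0.01, 0, 0, 0, 0],
    [0, 0, 0, 0, 0, 0, 0],
  ],
)

```text
time: 14.48
position: [0.5405, -0.171, 0.1584]
tool_rot: [0.707, 0.005, -0.005, -0.707]
ft_force: [-0.6, -0.5, -2.8]
grip_width: 0.0137
```

```bash
python3 st.py
```

```text
ang 90.77 pos [ 0.5405 -0.171   0.1584] F [-0.62 -0.52 -2.8 ] Ftool [-0.63  2.8  -0.51] m [ 0.143 -0.139  0.016] w 0.0137 t 14.4833 yax [ 3.e-04 -2.e-04 -1.e+00] q5 -2.088
```

Emit:
play_rows(
  series=[
    [0, 0, -0.01, 0, 0, 0, 0],
    [0, 0, -0.015, 0, 0, 0, 0],
    [0, 0, -0.015, 0, 0, 0, 0],
    [0, 0, 0, 0, 0, 0, 0],
  ],
)

```text
time: 14.82
position: [0.5406, -0.171, 0.1625]
tool_rot: [0.707, 0.005, -0.005, -0.707]
ft_force: [0.4, 0.4, -2.6]
grip_width: 0.0138
```

```bash
python3 st.py
```

```text
ang 90.76 pos [ 0.5406 -0.171   0.1625] F [ 0.37  0.44 -2.57] Ftool [0.38 2.57 0.43] m [ 0.028 -0.121 -0.004] w 0.0138 t 14.8167 yax [ 6.e-04 -3.e-04 -1.e+00] q5 -2.088
```

Emit:
play_rows(
  series=[
    [0, 0, -0.02, 0, 0, 0, 0],
    [0, 0, -0.02, 0, 0, 0, 0],
    [0, 0, -0.03, 0, 0, 0, 0],
    [0, 0, -0.03, 0, 0, 0, 0],
    [0, 0, 0, 0, 0, 0, 0],
  ],
)

```text
time: 15.23
position: [0.5409, -0.1711, 0.173]
tool_rot: [0.707, 0.005, -0.004, -0.707]
ft_force: [1.3, -0.3, -3.9]
grip_width: 0.0138
```

```bash
python3 st.py
```

```text
ang 90.76 pos [ 0.5409 -0.1711  0.173 ] F [ 1.29 -0.34 -3.91] Ftool [ 1.28  3.91 -0.36] m [ 0.084 -0.151 -0.033] w 0.0138 t 15.2333 yax [ 1.4e-03 -7.0e-04 -1.0e+00] q5 -2.088
```

Emit:
play_rows(
  series=[
    [0, 0, -0.1, 0, 0, 0, 0],
    [0, 0, -0.2, 0, 0, 0, 0],
    [0, 0, -0.2, 0, 0, 0, 0],
    [0, 0, -0.1, 0, 0, 0, 0],
    [0, 0, 0, 0, 0, 0, 0],
  ],
)

```text
time: 15.65
position: [0.542, -0.1717, 0.2352]
tool_rot: [0.708, 0.007, -0.003, -0.706]
ft_force: [-0.2, -1.7, -2.8]
grip_width: 0.0136
```

Emit:
play_rows(
  series=[
    [0, 0, 0, 0.15, 0, 0, 0],
    [0, 0, 0, 0.3, 0, 0, 0],
    [0, 0, 0, 0.4, 0, 0, 0],
    [0, 0, 0, 0.4, 0, 0, 0],
    [0, 0, 0, 0.4, 0, 0, 0],
    [0, 0, 0, 0.4, 0, 0, 0],
    [0, 0, 0, 0.4, 0, 0, 0],
    [0, 0, 0, 0.4, 0, 0, 0],
    [0, -0.07, 0, 0.3, 0, 0, 0],
    [0, 0, 0, 0.2, 0, 0, 0],
    [0, 0, 0, 0.1, 0, 0, 0],
    [0, 0, 0, 0.05, 0, 0, 0],
  ],
)

```text
time: 16.65
position: [0.5274, 0.1808, 0.2311]
tool_rot: [0.707, 0.005, -0.006, -0.707]
ft_force: [-0.4, -1.3, -3.0]
grip_width: 0.014
```

Emit:
play_rows(
  series=[
    [0, 0, 0, 0, 0, 0, 0],
    [0, 0, 0, 0, 0, 0, 0],
  ],
)

```text
time: 16.82
position: [0.5286, 0.1782, 0.2317]
tool_rot: [0.707, 0.004, -0.005, -0.707]
ft_force: [0.6, 1.1, -3.1]
grip_width: 0.0138
```

```bash
python3 st.py
python3 - <<'E'
from h import *
plan([.5295,.1805,.10],90)
for n in ("top","side"):
    cv2.imwrite(f"pics/{n}5.png",eyes.camera(n)[:,:,::-1])
E
```

```text
ang 90.74 pos [0.5286 0.1782 0.2317] F [ 0.58  1.14 -3.1 ] Ftool [0.59 3.1  1.13] m [ 0.06  -0.107 -0.018] w 0.0138 t 16.8167 yax [-9.e-04 -8.e-04 -1.e+00] q5 -1.458
pos [0.5286 0.1782 0.2317] d/100mm [0.01  1.317 0.024]
tool z ang 90.74 y axis [-9.e-04 -8.e-04 -1.e+00]
1 rotvec/180 [ 0.0003  0.0041 -0.0003]
-1 rotvec/180 [-4.000e-04 -9.959e-01 -4.000e-04]
```

View pics/side5.png

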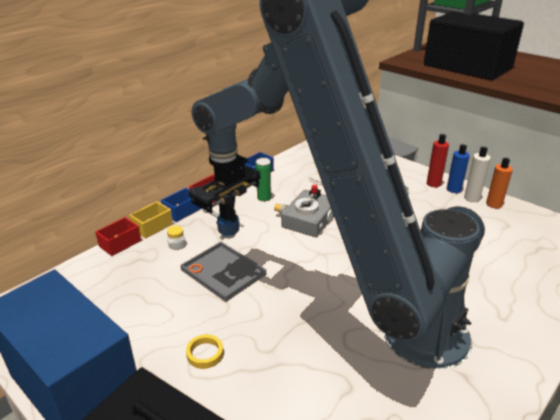

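View pics/top5.png

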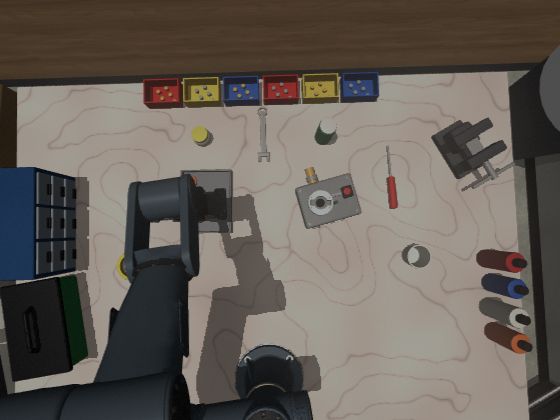

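Emit:
play_rows(
  series=[
    [0, 0.01, 0.2, 0.024, 0, 0, 0],
    [0, 0, 0.35, 0, 0, 0, 0],
    [0, 0, 0.35, 0, 0, 0, 0],
    [0, 0, 0.25, 0, 0, 0, 0],
    [0, 0, 0.1, 0, 0, 0, 0],
    [0, 0, 0.05, 0, 0, 0, 0],
    [0, 0, 0, 0, 0, 0, 0],
    [0, 0, 0, 0, 0, 0, 0],
  ],
)

```text
time: 17.58
position: [0.531, 0.1811, 0.1033]
tool_rot: [-0.707, -0.005, 0.004, 0.707]
ft_force: [0.3, 0.4, -2.3]
grip_width: 0.0136
```

```bash
python3 st.py
python3 - <<'E'
from h import *
for n,(x,y) in {"side":(170,180)}.items():
    im=eyes.camera(n)[y:y+120,x:x+120,::-1]; cv2.imwrite(f"pics/{n}6.png",cv2.resize(im,None,fx=5,fy=5,interpolation=cv2.INTER_CUBIC))
E
```

```text
ang 90.72 pos [0.531  0.1811 0.1033] F [ 0.34  0.4  -2.28] Ftool [0.34 2.28 0.4 ] m [ 0.093 -0.135  0.001] w 0.0136 t 17.5833 yax [ 2.5e-03  3.0e-04 -1.0e+00] q5 -1.454
```

View pics/side6.png

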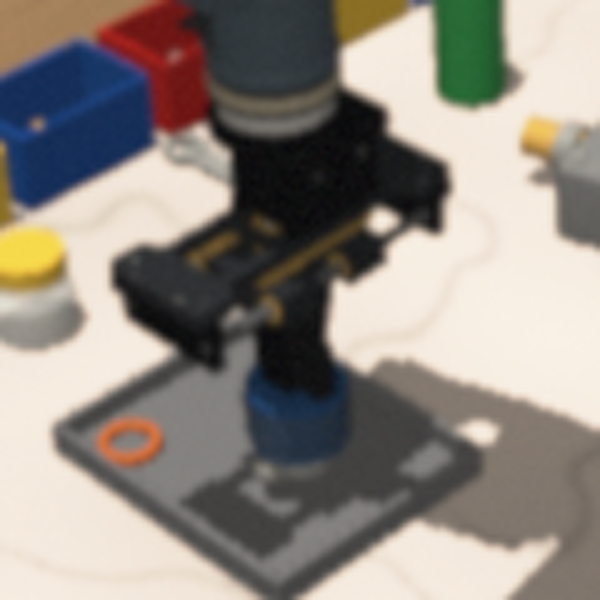

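Emit:
play_rows(
  series=[
    [0, 0, 0.04, 0, 0, 0, 0],
    [0, 0, 0.03, 0, 0, 0, 0],
    [0, 0, 0, 0, 0, 0, 0],
    [0, 0, 0, 0, 0, 0, 0],
  ],
)

```text
time: 17.97
position: [0.5297, 0.1815, 0.0954]
tool_rot: [-0.707, -0.005, 0.005, 0.707]
ft_force: [-0.0, 0.7, -1.9]
grip_width: 0.0136
```

Emit:
play_rows(
  series=[
    [0, 0, 0.01, 0, 0, 0, 0],
    [0, 0, 0.01, 0, 0, 0, 0],
    [0, 0, 0, 0, 0, 0, 0],
  ],
)

```text
time: 18.22
position: [0.5296, 0.1814, 0.093]
tool_rot: [0.707, 0.005, -0.005, -0.707]
ft_force: [-0.6, -0.3, -2.7]
grip_width: 0.014
```

Emit:
play_rows(
  series=[
    [0, 0, 0.01, 0, 0, 0, 0],
    [0, 0, 0, 0, 0, 0, 0],
  ],
)

```text
time: 18.38
position: [0.5296, 0.1814, 0.092]
tool_rot: [0.707, 0.005, -0.005, -0.707]
ft_force: [0.1, -0.3, -3.4]
grip_width: 0.0139
```

Emit:
play_rows(
  series=[
    [0, 0, 0.01, 0, 0, 0, 0],
    [0, 0, 0, 0, 0, 0, 0],
  ],
)

```text
time: 18.55
position: [0.5296, 0.1814, 0.091]
tool_rot: [0.707, 0.005, -0.005, -0.707]
ft_force: [-0.0, 0.7, -2.6]
grip_width: 0.0138
```

Emit:
play_rows(
  series=[
    [0, 0, 0.007, 0, 0, 0, 0],
    [0, 0, 0, 0, 0, 0, 0],
  ],
)

```text
time: 18.72
position: [0.5296, 0.1814, 0.0903]
tool_rot: [0.707, 0.005, -0.005, -0.707]
ft_force: [0.1, -0.3, -3.7]
grip_width: 0.0136
```

Emit:
play_rows(
  series=[
    [0, 0, 0.005, 0, 0, 0, 0],
    [0, 0, 0, 0, 0, 0, 0],
  ],
)

```text
time: 18.88
position: [0.5297, 0.1814, 0.0899]
tool_rot: [-0.707, -0.005, 0.005, 0.707]
ft_force: [-0.0, 0.9, -3.0]
grip_width: 0.0139
```

Emit:
play_rows(
  series=[
    [0, 0, 0.005, 0, 0, 0, 0],
    [0, 0, 0, 0, 0, 0, 0],
  ],
)

```text
time: 19.05
position: [0.5297, 0.1814, 0.0894]
tool_rot: [-0.707, -0.005, 0.005, 0.707]
ft_force: [0.4, 0.3, -3.2]
grip_width: 0.0138
```

Emit:
play_rows(
  series=[
    [0, 0, 0.004, 0, 0, 0, 0],
    [0, 0, 0, 0, 0, 0, 0],
  ],
)

```text
time: 19.22
position: [0.5297, 0.1814, 0.0893]
tool_rot: [-0.707, -0.005, 0.005, 0.707]
ft_force: [-1.6, -0.1, -0.3]
grip_width: 0.0138
```

Emit:
play_rows(
  series=[
    [0, 0, 0.004, 0, 0, 0, 0],
    [0, 0, 0, 0, 0, 0, 0],
  ],
)

```text
time: 19.38
position: [0.5297, 0.1814, 0.0893]
tool_rot: [-0.707, -0.005, 0.005, 0.707]
ft_force: [-1.3, 0.1, 5.0]
grip_width: 0.0136
```

It touched down at TCP z 0.0893, against 0.0892 expected. I'll ease off and open.

Emit:
play_rows(
  series=[
    [0, 0, -0.004, 0, 0, 0, 0],
    [0, 0, 0, 0, 0, 0, 0],
    [0, 0, 0, 0, 0, 0, 0],
  ],
  grip_force=10,
)

```text
time: 19.63
position: [0.5298, 0.1814, 0.0893]
tool_rot: [-0.707, -0.005, 0.005, 0.707]
ft_force: [-1.0, 0.2, 3.4]
grip_width: 0.0139
```

Emit:
play_rows(
  series=[
    [0.25, 0, 0, 0, 0, 0, 0],
    [0.3, 0, 0, 0, 0, 0, 0],
    [0.35, 0, 0, 0, 0, 0, 0],
    [0.45, 0, 0, 0, 0, 0, 0],
    [0.5, 0, 0, 0, 0, 0, 0],
    [0.5, 0, 0, 0, 0, 0, 0],
    [0.5, 0, 0, 0, 0, 0, 0],
  ],
)

```text
time: 20.22
position: [0.5297, 0.1814, 0.089]
tool_rot: [0.707, 0.005, -0.005, -0.707]
ft_force: [0.5, -0.8, 0.3]
grip_width: 0.0418
```

```bash
python3 st.py
```

```text
ang 90.76 pos [0.5297 0.1814 0.089 ] F [ 0.51 -0.78  0.33] Ftool [ 0.5  -0.33 -0.79] m [ 0.109 -0.123  0.023] w 0.0418 t 20.2167 yax [-0. -0. -1.] q5 -1.454
```

Emit:
play_rows(
  series=[
    [0.5, 0, -0.05, 0, 0, 0, 0],
    [0.5, 0, -0.15, 0, 0, 0, 0],
    [0.5, 0, -0.3, 0, 0, 0, 0],
    [0.5, 0, -0.4, 0, 0, 0, 0],
    [0.5, 0, -0.4, 0, 0, 0, 0],
    [0.5, 0, -0.2, -0.2, 0, 0, 0],
    [0.5, 0, 0, -0.4, 0, 0, 0],
    [0.5, 0, 0, -0.4, 0, 0, 0],
    [0.5, 0, 0, -0.4, 0, 0, 0],
    [0.5, 0, 0, -0.2, 0, 0, 0],
    [0.5, 0, 0, 0, 0, 0, 0],
    [0.5, 0, 0, 0, 0, 0, 0],
  ],
)

```text
time: 21.22
position: [0.5318, 0.0204, 0.2394]
tool_rot: [-0.707, -0.004, 0.004, 0.707]
ft_force: [-0.5, 0.9, -0.5]
grip_width: 0.0432
```

```bash
python3 st.py
python3 - <<'E'
from h import *
t=eyes.camera("top")[:,:,::-1]; s=eyes.camera("side")[:,:,::-1]
a=cv2.resize(t[150:250,160:260],(480,480),interpolation=cv2.INTER_CUBIC)
b=cv2.resize(s[200:300,170:270],(480,480),interpolation=cv2.INTER_CUBIC)
cv2.imwrite("pics/f1.png",cv2.resize(np.hstack([a,b]),(800,400))); cv2.imwrite("pics/f2.png",t); cv2.imwrite("pics/f3.png",s)
E
```

```text
ang 90.59 pos [0.5318 0.0204 0.2394] F [-0.49  0.91 -0.5 ] Ftool [-0.48  0.5   0.91] m [ 0.129 -0.166  0.004] w 0.0432 t 21.2167 yax [ 3.e-04  4.e-04 -1.e+00] q5 -1.753
```

View pics/f1.png

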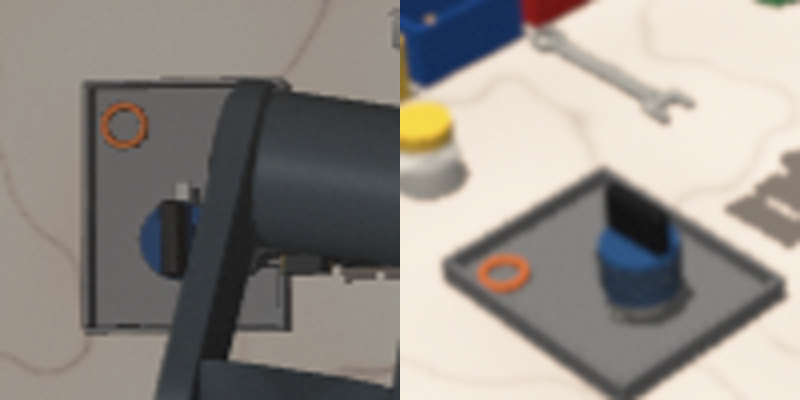

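View pics/f2.png

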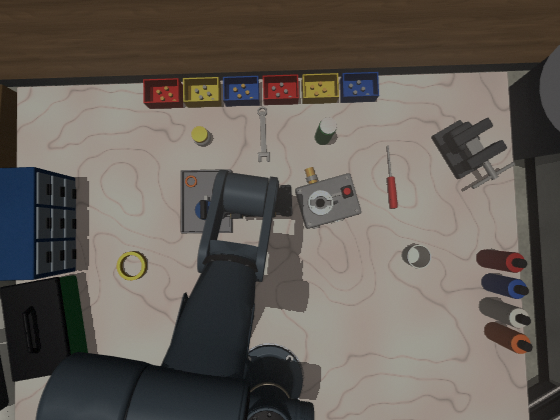

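View pics/f3.png

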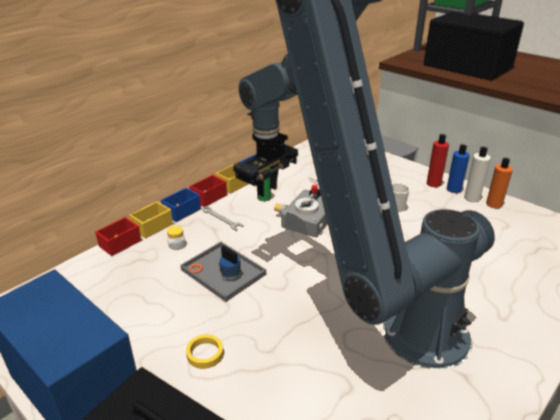

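The canister stands upright in the tray (side view, around (230,262)), clear of the ring at (195,268). The collar is empty, the bystanders look unmoved, and the gripper is clear. I'll hand in now.

```bash
python3 -c "
from rig import ticket; print(ticket.hand_in())"
```

```text
the job is handed in; nothing more can be done
None
```

The canister is off the filter head and standing upright in the parts tray. I handed the job in at about 21 s of the 72 s allowed. The last pictures show it clear of the orange ring, the collar empty, the other items apparently where they were, and the gripper touching nothing.

- **Press:** The button went in 11.8 mm to its hard stop, at about 9 N. A later picture showed it lower than at the start.
- **Turn:** I turned the wing anticlockwise about 78° until the stop showed, then backed off about 2° before lifting.
- **Stop torque:** In the last step the torque read 0.71 N m for a moment, slightly over the 0.6 N m you gave as safe. The other torque readings were about 0.1 N m or less, with similar noise.
- **Lift:** There was a slight drag about 5 mm up, where the sensor read about 4.5 N down and 0.6 N m sideways. It then came free, and the load was just its weight of about 3 N. Sideways forces stayed under 2 N.
- **Set down:** It touched the tray floor within 0.1 mm of the expected height, with about 8 N of contact. I eased off before opening the gripper.

The arm hid the button from both cameras during the press, so I judged that step by force and position.

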